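Close the packed carry box and hold it up level by its handle

ROBOT

A 6-joint arm with a two-finger parallel gripper is mounted at the origin on the work surface. World frame = base frame: x ahead of the robot, y to its left, z up, the work surface at z = 0. Lengths are in m, angles in degrees, forces in N, time in s.
With the tool pointing down it reaches from about 0.375 to 0.9 m from the base axis. Payload 3.1 kg.
Tool frame: the origin (TCP) lies at the very end of the fingers, on their centre line; the grasp point (between the pads) lies 19 mm behind it (grip_point_offset is the distance from the TCP to the grasp point, in m); y points along the fingers, x is the direction in which the jaws open and shut, and the axes are right-handed (so a half turn about y gives the same grasp; the last joint's range is limited). The gripper opens to 87 mm and grips with 3 to 60 N. Pads are 19 mm wide; open, the fingers measure 117 mm over their backs; the gripper's body (75 mm by 190 mm) begins 51 mm behind the grasp point.
Start: joints at [-76.461, 30.224, 82.088, -0, 67.689, -10.227], TCP at [0.252, -0.572, 0.202] pointing down, gripper open.
Joint ranges: [-176.69, 176.69], [-43.24, 126.21], [12.49, 139.97], [-82, 262], [0, 151.66], [-163.58, 163.58]. Speed limits (degrees/s): [159.86, 159.86, 180, 180, 180, 180].

INTERFACE

Orientations are given as a 3x3 rotation matrix whose columns are the frame's x, y, z axes.
In Python, from rig import * gives the robot as it stands.
- The arm moves only by the tool send_rows, never from a script. Its argument "moves" is text: rows parted by semicolons, each of 5 numbers parted by spaces: the finger opening in mm, from 0 to 87, then the shift along the tool's x, y, z in mm, then the turn about the tool's y in degrees. In form: fingers dx dy dz yaw; .... A call has 1 to 20 rows; each row shifts and turns the commanded pose from where the row before left it, along the tool's axes as they then stand; what a row does not reach is not made up. A row lasts 1/12 s, in which the tool goes at most 41.7 mm and 7.16 degrees, less where a joint would pass 70% of its speed; a pose out of reach is approached as far as the arm can. A call is refused whole if a number of a shift passes 41.7 or a number of a turn 7.16, either way. A call with a gripper value outside its range is refused whole. The fingers move at their own pace and stop on an object; the grip force is fixed at half the most. Time passes only in rows, so rows that do not move let the fingers close. It gives the time, the measured TCP pose, the force and the opening at its end, in the units of the state.
- read_state(): the state, without advancing time (a new reading comes with each control period).
- capture(name): name is "scene" or "top" or "wrist"; returns a dict with "image" (420x560x3 uint8, blue, green, red), "z_map" (420x560 float32, m along the optical axis (not along the pixel's ray), 0 where there is no reading), "mtx" (3x3 intrinsics, pixels), "distortion" ([k1, k2, p1, p2, k3] as OpenCV has them; the pictures are not rectified), "origin" and "rotation" of the camera in the world; the wrist camera has in their place "tool_from_camera" (4x4, takes a point from camera to tool coordinates, whose origin is the TCP and whose axes are the tool frame's). Camera axes: x right, y up, looking along -z (the intrinsics and any distortion apply to the point x, -y, -z); pixel columns grow to the right and rows downward; lengths in m; the calibration is good to about 2 mm. A picture is of the moment at which its call begins: read the wrist's pose just before it.
- hand_in(): hands the job in, once; it reports no verdict.
Trained networks look in a picture, given as the dict that the camera call returned (one of the last four; its "shot" number tells which), for a name from the list of things; names that differ only in an ending like _2 or _b are one class to them, and where a whole thing is asked for, a point or a joint stands for the part that bears it (a point fixed in the world has none). Each returns a list of dicts, best first, with "p" (0 to 1); they miss things now and then, are a little off and sometimes report something else, mostly with a low value. They report only what shows in the picture. A call takes as long as a camera call. They do not tell look-alikes from the thing itself.
- search_frame(picture, name): "bbox" ([left, top, right, bottom] in pixels, round what is visible of it).
- masks_of(picture, name): "region" (420x560 bool, what is visible of it) and "bbox" ([left, top, right, bottom] in pixels, round what is visible of it).
- mark_of(picture, name): "pixel" ([row, column] in pixels: a listed point, or the origin of a listed thing).
The state is a dict: "time_s": time; "joint_positions": joint angles; "qvel": joint speeds; "tau": joint torques, N m; "position": TCP position; "tcp_rot": TCP orientation; "force": force on the tool from outside, world axes, zero at the start; "moment": the same for the moment, N m; "opening": opening from 0.0 (shut) to 1.0 (fully open).
Only numpy, scipy, OpenCV 4.12 (cv2) and the standard library are available. Lean on these libraries where they do the work, as an engineer would, in place of code of your own. Each camera call takes 0.05 s, during which the arm holds its last target. There are 200 camera calls.

TASK

The grey carry box is packed: shut its lid fully while the box stands on the bench, then take it by the middle of its swing handle, lift it about 8 cm clear of the bench and hold it there by the handle alone, level and still, for two seconds. Keep the box upright all the time, leave the cup, the canister and the spatula where they are, and finish while still holding the box in the air.

Things in the scene. Friction and masses are not known exactly. Their poses are not given: they have to be found in the camera images.
- box: open grey plastic carry box, loose on the bench, 110 (its x) x 190 (its y) x 95 mm high without lid, walls and floor 4 mm, about 0.8 kg in all. Origin: centre of its underside. Its -x is the front (robot side), +x the rear where the lid is hinged. A divider parts it into compartments at +y and -y. Bosses on its end walls (y = +-95 mm, x = 0, 85 mm up) carry the swing handle
- lid (a joint): angle of the hinged lid in rad: 0 = shut flat on the rim, grows as it opens upwards and to the rear, 1.57 = upright, stop at 1.95. The hinge is stiff: the lid stays at any angle where it is left; about 2 N at its free edge moves it
- lid_hinge (a point): middle of the lid's hinge line (along the box's y), at the far rim: 57 mm behind the box's middle and 95 mm above its underside
- lid_edge (a point): middle of the lid's free (front) edge, on the lid's outer (top) face, 117 mm from the hinge line. The lid is a grey flat plate 117 x 198 mm, 8 mm thick, with a tab 50 mm wide that stands out 9 mm farther at the middle of this edge; shut, its top is 103 mm above the box's underside. The point turns with the lid: its z is the normal of the outer face, its -x points from the hinge to the free edge
- bail (a joint): angle of the swing handle in rad: 0 = folded down to the front, where it rests on its stop 0.26 rad (15 deg) above level; 1.31 = upright; rear stop at 2.62. It swings freely about a line along the box's y through the box's middle, 85 mm above its underside, and drops back when let go. Lifted, the box hangs from it and levels itself
- bail_grip (a point): middle of the handle's grip: a dark round sleeve along the box's y, 18 mm across, 114 mm long, turning freely on the handle's steel rod, 110 mm from the swing axis. Folded, its centre is 106 mm in front of the box's middle, 113 mm above the underside, 46 mm from the lid's shut front edge (37 mm from the tab); upright, 195 mm above the underside. Flat arms at y = +-105 mm carry it
- tamper_mid (a point): wooden tamper, base 52 mm across, 78 mm tall, 0.12 kg, standing in the +y compartment of the box; point at its centre
- jar_mid (a point): amber glass jar with steel cap, 50 mm across, 70 mm tall, 0.14 kg, standing in the -y compartment; point at its centre
- cup: yellow ceramic cup with a handle, 82 mm across, 85 mm tall, on the bench beside the box; origin at the centre of its underside
- canister: round steel canister with a paper band, 72 mm across, 105 mm tall, on the bench beside the box; origin at the centre of its underside
- spatula: red silicone spatula with wooden handle, 230 mm long, 56 mm wide, 12 mm high, lying on the bench behind the box; origin on its underside, near its middle, 148 mm from the tip of the blade (its +x end)
Not all that is in view belongs to the job. Of the things shaped like the part that bears tamper_mid, the wooden one is meant.

How it is judged (in metres and radians):
On the way, in this order (a step that is already met when the one before it is completed fails the run):
1. the lid is fully shut while the box stands on the bench (value of joint lid below 0.06 rad and height (world z) of box below 0.008 m and angle between box's own z axis and vertical below 0.05 rad), for 0.2 s.
2. the box, lid shut, hangs by its handle clear of the bench, level and still, for 1.5 s (value of joint lid below 0.06 rad and height (world z) of box between 0.05 and 0.13 m and angle between box's own z axis and vertical below 0.14 rad and linear speed of box below 0.04 m/s and angular speed of box below 0.3 rad/s), for 1.5 s.
At the end, for the whole second after the job is handed in: Lid shut (below 0.06 rad); box hanging by its roughly upright handle from the fingers, touching neither cup nor canister, underside 50 to 130 mm up, tilt under 0.14 rad (8 deg), slower than 0.04 m/s and 0.3 rad/s; tamper and jar still inside; all this through the last second (all of step 2 and contact force between bail and the fingers above 2 N and value of joint bail between 0.9 and 1.75 rad and distance between each of tamper_mid, jar_mid and box below 0.11 m and contact force between box and cup below 0.2 N and contact force between box and canister below 0.2 N); the arm keeps its last pose, push and grip.
It fails at once if the box is tipped by more than 0.35 rad (20 deg) (angle between box's own z axis and vertical above 0.35 rad).
It fails at once if the cup, the canister or the spatula is shifted by more than 20 mm (distance of any of cup, canister, spatula from where it was at the start of the episode above 0.02 m).
It also fails if it takes over 61 s, if anything falls off the work surface, if the arm or the gripper's body presses on something with over 40 N, if the wrist force passes 120 N, or if a joint passes its speed limit or range.

## Working session

There is one attempt and no reset: what is moved stays moved. The work goes in short steps, Python scripts to look and compute and a tool call to move; the robot and the scene stay as the last step left them, time stands still between calls to the robot, and variables do not carry over. Pictures are saved under pics/ and viewed, about 8 in all and at most 12, crops included, and the job is handed in when it is done.

Besides the shell and the picture viewer there is one more tool, called after "Emit:" as name(argument=value, ...) on one line, values as JSON. send_rows: Moves the arm, as the interface text tells. Its arguments: {"type":"object","properties":{"moves":{"type":"string"}},"required":["moves"]}

```bash
ls; mkdir -p pics
cat > h.py <<'E'
from rig import *
import numpy as np, cv2
def cam(c):
    if 'origin' in c: return np.array(c['rotation']),np.array(c['origin'])
    s=c['st'];T=np.array(c['tool_from_camera']);R=np.array(s['tcp_rot'])
    return R@T[:3,:3],np.array(s['position'])+R@T[:3,3]
def shot(n):
    s=read_state();c=capture(n);c['st']=s;return c
def pts(c,rc,z=None):
    rc=np.atleast_2d(rc).astype(float)
    if z is None: z=c['z_map'][rc[:,0].round().astype(int),rc[:,1].round().astype(int)]
    u=cv2.undistortPoints(rc[:,None,::-1].copy(),np.array(c['mtx']),np.array(c['distortion']))[:,0]
    p=np.c_[u[:,0],-u[:,1],-np.ones(len(u))]*np.reshape(z,(-1,1))
    R,o=cam(c);return p@R.T+o
def rp(c,rc,h): # ray to height h
    a=pts(c,rc,np.ones(len(np.atleast_2d(rc))));R,o=cam(c);d=a-o
    return o+d*((h-o[2])/d[:,2:])
E
python3 - <<'E'
from h import *
np.set_printoptions(precision=3,suppress=True)
ims=[]
for n in ('scene','top'):
    c=shot(n);ims.append(c['image']);cv2.imwrite(f'pics/{n}.png',c['image'])
    print(n,cam(c)[1])
    for t in ('box','lid_hinge','lid_edge','bail_grip','tamper_mid','jar_mid','cup','canister','spatula'):
        m=mark_of(c,t)[:2]
        for k in m: print(t,round(k['p'],2),np.array(k['pixel']).round(),pts(c,k['pixel'])[0])
print(read_state())
E
```

```text
pics
scene [1.191 0.177 0.797]
box 0.61 [235. 244.] [ 0.657 -0.002  0.096]
lid_hinge 0.87 [225. 222.] [ 0.627 -0.057  0.084]
lid_edge 0.73 [187. 214.] [ 0.634 -0.058  0.204]
bail_grip 0.87 [168. 263.] [0.48  0.006 0.121]
tamper_mid 0.96 [302. 200.] [ 0.804 -0.059  0.063]
tamper_mid 0.91 [189. 320.] [0.446 0.137 0.037]
jar_mid 0.61 [225. 224.] [ 0.638 -0.049  0.098]
cup 0.57 [264. 342.] [0.676 0.202 0.059]
canister 0.6 [280. 222.] [ 0.712 -0.048 -0.002]
canister 0.56 [209. 161.] [ 0.564 -0.231  0.037]
spatula 0.77 [276. 225.] [ 0.71  -0.04   0.012]
top [0.478 0.042 1.3  ]
box 0.61 [213. 318.] [ 0.572 -0.039  0.005]
lid_hinge 0.85 [185. 325.] [ 0.625 -0.05   0.126]
lid_hinge 0.4 [192. 222.] [0.631 0.196 0.006]
lid_edge 0.57 [177. 331.] [ 0.662 -0.074  0.   ]
bail_grip 0.78 [256. 299.] [0.469 0.012 0.12 ]
tamper_mid 0.93 [122. 326.] [ 0.783 -0.062  0.074]
tamper_mid 0.92 [268. 245.] [0.444 0.138 0.076]
jar_mid 0.85 [219. 337.] [ 0.553 -0.08   0.069]
cup 0.74 [192. 220.] [0.63  0.201 0.007]
canister 0.86 [227. 408.] [ 0.529 -0.235  0.105]
spatula 0.69 [157. 318.] [ 0.713 -0.044 -0.005]
{'time_s': 1.0, 'joint_positions': array([-76.462,  30.224,  82.087,   0.002,  67.691, -10.227]), 'qvel': array([-0.041,  0.008,  0.014, -0.07 , -0.082,  0.08 ]), 'tau': array([ -0.   , -44.002, -17.699,   0.063,   0.05 ,  -0.   ]), 'position': array([ 0.252, -0.572,  0.202]), 'tcp_rot': array([[ 0.403,  0.   ,  0.915],
       [-0.915,  0.   ,  0.403],
       [-0.   , -1.   ,  0.   ]]), 'force': array([0.08 , 0.455, 0.301]), 'moment': array([-0.035,  0.017, -0.013]), 'opening': 1.0016750621051704}
```

Run:
```python
import cv2,numpy as np
a=cv2.imread('pics/scene.png')[100:380,80:440];b=cv2.imread('pics/top.png')[80:360,150:450]
cv2.imwrite('pics/a.png',np.hstack([cv2.resize(a,(440,342)),cv2.resize(b,(360,342))]))
```

```text
(no output)
```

View pics/a.png

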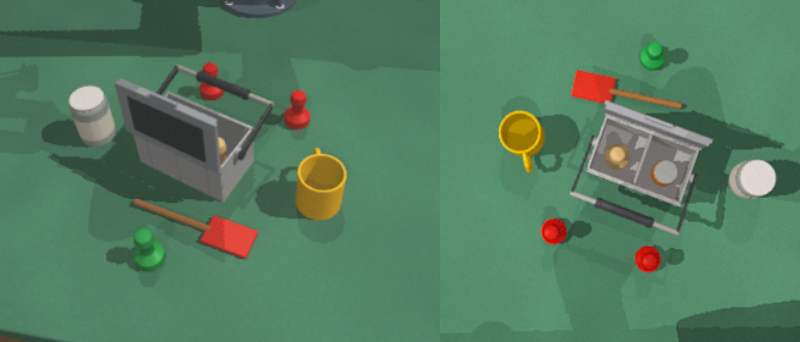

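The tampers are wooden, inside the box at about (218,153) in the collage's right half, plus look-alikes outside it: red at (553,231) and (648,258), green at (653,55). None of these need to be touched. The lid is about upright and the handle is folded to the front. Next I'll get the box pose precisely.

```bash
cat > pose.py <<'E'
from h import *
np.set_printoptions(precision=3,suppress=True)
def cloud(c,t):
    ms=masks_of(c,t)
    if not ms: return None
    rc=np.argwhere(ms[0]['region']&(c['z_map']>0));return pts(c,rc)
def sleeve(c):
    # dark pixels near grip
    m=mark_of(c,'bail_grip')[0];g=pts(c,m['pixel'])[0]
    d=(c['image'].max(2)<75)&(c['z_map']>0);rc=np.argwhere(d);P=pts(c,rc)
    return g,P[(np.linalg.norm(P-g,axis=1)<.09)]
E
python3 - <<'E'
from pose import *
for n in ('scene','top'):
    c=shot(n)
    g,P=sleeve(c);P=P[abs(P[:,2]-.12)<.02];ce=P.mean(0);u,s,v=np.linalg.svd(P-ce)
    t=(P-ce)@v[0];print(n,'sleeve',len(P),ce,v[0],'yaw',np.degrees(np.arctan2(v[0][1],v[0][0])),t.min(),t.max(),'mid',ce+v[0]*(t.min()+t.max())/2)
    L=cloud(c,'lid')
    if L is not None:
        L=L[L[:,2]>.11];ce=np.median(L,0);L=L[np.linalg.norm(L-ce,axis=1)<.15];u,s,v=np.linalg.svd(L-L.mean(0),full_matrices=False)
        print('lid',len(L),L.mean(0),L.min(0),L.max(0),'n',v[2],s/np.sqrt(len(L)),'long',v[0])
    B=cloud(c,'box')
    if B is not None:
        R=B[(B[:,2]>.085)&(B[:,2]<.1)]
        print('rim',len(R));r=cv2.minAreaRect((R[:,:2]*1000).astype(np.float32));print(r)
    for t in ('cup','canister','spatula'):
        Q=cloud(c,t)
        if Q is not None: print(t,np.percentile(Q,2,axis=0),np.percentile(Q,98,axis=0))
E
```

```text
scene sleeve 298 [0.482 0.003 0.118] [0.373 0.928 0.001] yaw 68.08379524459541 -0.05947007329289351 0.05603999261035928 mid [0.481 0.001 0.118]
lid 3109 [ 0.636 -0.052  0.171] [ 0.59  -0.152  0.11 ] [0.672 0.035 0.223] n [ 0.931 -0.361  0.058] [0.057 0.032 0.003] long [0.361 0.932 0.01 ]
cup [0.596 0.163 0.004] [0.676 0.236 0.086]
canister [ 0.509 -0.28   0.007] [ 0.571 -0.215  0.106]
spatula [ 0.695 -0.111  0.005] [0.766 0.097 0.014]
top sleeve 240 [ 0.471 -0.004  0.119] [-0.369 -0.929  0.01 ] yaw -111.63938438125696 -0.06345858165513196 0.04770030252149536 mid [0.474 0.003 0.119]
lid 900 [ 0.623 -0.056  0.19 ] [ 0.583 -0.148  0.11 ] [0.664 0.035 0.225] n [-0.931  0.365 -0.01 ] [0.056 0.035 0.003] long [-0.365 -0.931 -0.002]
rim 828
((570.7916870117188, -36.00868225097656), (213.88848876953125, 116.88565063476562), 68.7773666381836)
cup [ 0.565  0.162 -0.   ] [0.668 0.239 0.087]
canister [ 0.498 -0.275  0.014] [ 0.561 -0.215  0.109]
spatula [ 0.686 -0.112  0.003] [0.757 0.096 0.016]
```

Emit:
send_rows(moves="0 0 -19 0 -6.4;0 0 -19 0 -6.4;0 0 -19 0 -6.4;0 0 -19 0 -6.4;0 0 -19 0 -6.4;0 0 -19 0 -6.4;0 0 -19 0 -6.4")

```text
time_s: 2.28
position: [0.2519, -0.5718, 0.3357]
tcp_rot: [[0.933, -0.0, 0.36], [-0.36, 0.0, 0.933], [-0.0, -1.0, 0.0]]
force: [-0.2, -0.9, 0.2]
opening: 0.556
```

Emit:
send_rows(moves="0 12 0 36 0;0 12 0 36 0;0 12 0 36 0;0 12 0 36 0;0 12 0 36 0;0 12 0 36 0;0 12 0 36 0;0 12 0 36 0;0 12 0 36 0;0 12 0 36 0;0 12 0 36 0;0 12 0 36 0;0 12 0 36 0;0 12 0 36 0;0 12 0 36 0;0 12 0 36 0;0 12 0 36 0;0 0 0 0 0")

```text
time_s: 3.78
position: [0.6689, -0.0705, 0.3341]
tcp_rot: [[0.933, 0.003, 0.359], [-0.359, 0.004, 0.933], [0.001, -1.0, 0.004]]
force: [-0.6, -0.9, -0.5]
opening: 0.005
```

Emit:
send_rows(moves="0 0 34 0 0;0 0 34 0 0;0 0 34 0 0;0 0 33 0 0;0 -5 0 0 0;0 -5 0 0 0;0 -4 0 0 0;0 -4 0 0 0;0 -4 0 0 0;0 -4 0 0 0;0 -4 0 0 0;0 -4 1 0 0;0 -4 1 0 0;0 -4 1 0 0;0 0 0 0 0")

```text
time_s: 5.03
position: [0.6281, -0.062, 0.2003]
tcp_rot: [[0.931, 0.006, 0.365], [-0.365, -0.002, 0.931], [0.007, -1.0, 0.0]]
force: [-0.7, 0.8, 10.7]
opening: 0.006
```

Run:
```python
from pose import *
c=shot('scene');cv2.imwrite('pics/b.png',cv2.resize(c['image'][100:320,100:380],None,fx=2,fy=2))
print(c['st']['position'],c['st']['force'])
L=cloud(c,'lid')
L=L[L[:,2]>.11];ce=np.median(L,0);L=L[np.linalg.norm(L-ce,axis=1)<.15];u,s,v=np.linalg.svd(L-L.mean(0),full_matrices=False);print(v[2])
```

```text
[ 0.628 -0.062  0.2  ] [-0.73   0.78  10.732]
[-0.927  0.357 -0.117]
```

View pics/b.png

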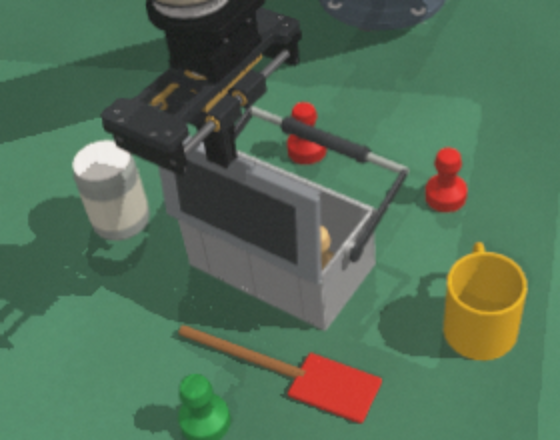

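```bash
cat >> pose.py <<'E'
ex=np.array([.930,-.3665,0]);ey=np.array([.3665,.930,0]);ez=np.array([0,0,1.]);bc=np.array([.575,-.037,0])
E=np.array([ex,ey,ez])
E
python3 - <<'E'
from pose import *
c=shot('scene');print((c['st']['position']-bc)@E.T,c['st']['force'],c['st']['joint_positions'])
rc=np.argwhere(c['z_map']>0);P=(pts(c,rc)-bc)@E.T
for y in (-.08,-.05,-.03,-.015,0,.015,.03,.05,.08):
    s=P[(abs(P[:,1]-y)<.004)&(P[:,2]>.1)&(P[:,2]<.3)&(P[:,0]>-.03)&(P[:,0]<.11)]
    s=s[np.argsort(s[:,2])]
    print(y,[(int(a*1e3),int(b*1e3)) for a,b in s[::max(1,len(s)//10),[0,2]]])
E
```

```text
[ 0.058 -0.004  0.2  ] [-0.397  0.032 10.531] [-15.763  30.642  81.555  -0.013  67.45    5.67 ]
-0.08 [(63, 100), (63, 104), (63, 112), (61, 119), (61, 124), (61, 131), (60, 137), (59, 141), (60, 147), (58, 151), (58, 157), (60, 161)]
-0.05 [(65, 101), (62, 111), (62, 123), (61, 133), (61, 144), (61, 152), (59, 162), (58, 173), (57, 183), (57, 192), (56, 202)]
-0.03 [(64, 102), (63, 116), (62, 127), (61, 139), (62, 149), (60, 161), (59, 170), (58, 182), (57, 192), (57, 199), (53, 210)]
-0.015 [(64, 100), (64, 112), (62, 127), (61, 142), (59, 151), (59, 164), (58, 176), (57, 187), (55, 197), (68, 227)]
0 [(65, 100), (63, 120), (62, 137), (59, 154), (58, 172), (56, 187), (54, 200), (67, 226), (71, 244), (72, 262), (-18, 295)]
0.015 [(63, 100), (63, 116), (62, 132), (62, 147), (60, 160), (59, 173), (56, 184), (56, 195), (54, 207), (51, 217), (-19, 299)]
0.03 [(64, 100), (62, 122), (61, 137), (60, 155), (59, 169), (56, 187), (54, 199), (50, 211), (-21, 293), (54, 296), (86, 299)]
0.05 [(62, 100), (64, 116), (63, 128), (61, 141), (60, 154), (59, 167), (58, 177), (57, 189), (54, 201), (47, 211), (43, 213)]
0.08 [(64, 100), (63, 113), (61, 127), (58, 146), (59, 156), (57, 169), (56, 181), (56, 191), (54, 202), (45, 210), (50, 213)]
```

Emit:
send_rows(moves="0 0 -5 0 0;0 0 -5 0 0;0 -4 0 0 0;0 -4 0 0 0;0 -4 0 0 0;0 -4 0 0 0;0 -4 0 0 0;0 -4 0 0 0;0 0 0 0 0")

```text
time_s: 5.93
position: [0.6028, -0.0522, 0.2065]
tcp_rot: [[0.931, -0.001, 0.365], [-0.365, 0.0, 0.931], [-0.002, -1.0, -0.0]]
force: [-0.4, -0.5, -0.5]
opening: 0.006
```

```bash
cat > prof.py <<'E'
from pose import *
def prof(ys=(-.06,-.03,0,.03,.06),cn='scene'):
    c=shot(cn);print((c['st']['position']-bc)@E.T,c['st']['force'])
    rc=np.argwhere(c['z_map']>0);P=(pts(c,rc)-bc)@E.T
    for y in ys:
        s=P[(abs(P[:,1]-y)<.004)&(P[:,2]>.08)&(P[:,2]<.3)&(P[:,0]>-.08)&(P[:,0]<.11)]
        s=s[np.argsort(s[:,2])]
        print(y,[(int(a*1e3),int(b*1e3)) for a,b in s[::max(1,len(s)//9),[0,2]]])
    return c,P
E
python3 -c "
from prof import *
prof()"
```

```text
[ 0.031 -0.004  0.207] [-0.392 -0.469 -0.522]
-0.06 [(58, 82), (63, 105), (64, 120), (61, 134), (60, 147), (59, 159), (59, 173), (59, 185), (54, 196), (55, 206)]
-0.03 [(55, 82), (63, 101), (63, 118), (62, 135), (59, 146), (58, 161), (56, 174), (56, 190), (55, 202), (47, 210)]
0 [(56, 81), (63, 112), (60, 136), (60, 157), (58, 175), (56, 193), (54, 212), (42, 231), (43, 253), (-45, 297)]
0.03 [(-51, 80), (62, 98), (63, 120), (61, 135), (60, 152), (58, 170), (56, 187), (55, 202), (49, 210), (27, 299)]
0.06 [(-9, 80), (-54, 94), (62, 110), (62, 129), (60, 146), (57, 161), (58, 178), (55, 194), (53, 207), (52, 212)]
```

Emit:
send_rows(moves="0 0 -15 0 0;0 0 -15 0 0;0 0 -15 0 0;0 20 0 0 0;0 25 0 0 0;0 25 0 0 0;0 0 15 0 0;0 0 15 0 0;0 0 0 0 0")

```text
time_s: 6.73
position: [0.6674, -0.0781, 0.2181]
tcp_rot: [[0.931, -0.006, 0.366], [-0.366, 0.002, 0.931], [-0.007, -1.0, -0.001]]
force: [0.4, -0.6, -0.6]
opening: 0.007
```

Run:
```python
from prof import *
c,P=prof((-.015,0,.015))
F=P[(abs(P[:,1])<.02)&(P[:,0]>.075)&(P[:,2]>.16)&(P[:,2]<.3)]
F=F[np.argsort(F[:,2])];print(len(F));print(F[::12][:12])
w=shot('wrist');cv2.imwrite('pics/c.png',np.hstack([cv2.resize(c['image'][110:290,140:320],(420,420)),cv2.resize(w['image'],(380,420))]))
```

```text
[ 0.101 -0.004  0.218] [ 0.439 -0.564 -0.572]
-0.015 [(55, 81), (62, 104), (64, 124), (60, 140), (60, 155), (57, 168), (58, 183), (55, 195), (54, 207), (49, 219)]
0 [(57, 80), (64, 103), (65, 121), (60, 137), (60, 152), (59, 169), (57, 184), (55, 195), (53, 211), (49, 221)]
0.015 [(55, 82), (63, 106), (63, 126), (61, 143), (59, 158), (57, 172), (58, 186), (54, 199), (53, 212)]
254
[[ 0.109  0.006  0.238]
 [ 0.095  0.007  0.241]
 [ 0.099  0.006  0.244]
 [ 0.104  0.005  0.246]
 [ 0.099  0.007  0.247]
 [ 0.112 -0.008  0.249]
 [ 0.097  0.008  0.251]
 [ 0.113 -0.011  0.253]
 [ 0.103  0.007  0.255]
 [ 0.095  0.008  0.257]
 [ 0.113  0.006  0.259]
 [ 0.102  0.006  0.262]]
```

View pics/c.png

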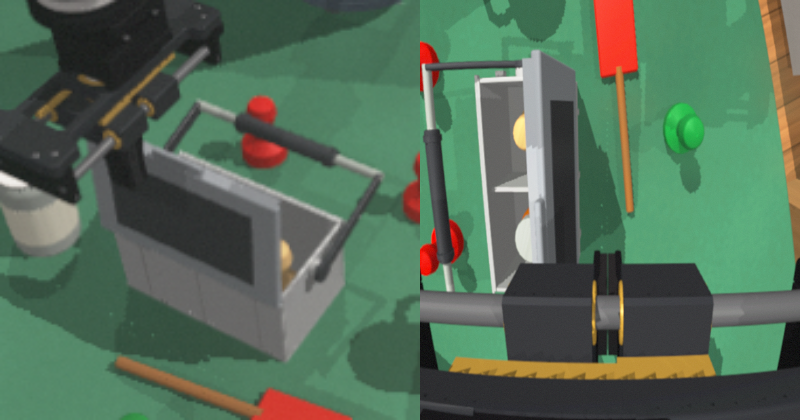

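Emit:
send_rows(moves="0 0 18 0 0;0 0 18 0 0;0 -8 0 0 0;0 -8 0 0 0;0 -8 0 0 0;0 -4 0 0 0;0 -4 0 0 0;0 -4 0 0 0;0 -4 1 0 0;0 -4 1 0 0;0 -4 1 0 0;0 -4 0 0 0;0 0 0 0 0")

```text
time_s: 7.92
position: [0.6198, -0.0589, 0.1825]
tcp_rot: [[0.931, -0.001, 0.365], [-0.365, 0.0, 0.931], [-0.001, -1.0, -0.0]]
force: [-0.5, -0.1, -0.7]
opening: 0.004
```

```bash
python3 -c "
from prof import *
prof((-.06,-.02,0,.05))"
```

```text
[ 0.05  -0.004  0.183] [-0.548 -0.076 -0.677]
-0.06 [(58, 81), (62, 102), (62, 108), (60, 113), (59, 118), (58, 124), (59, 130), (55, 136), (53, 144), (52, 148), (51, 154)]
-0.02 [(55, 82), (63, 112), (58, 130), (55, 146), (51, 161), (47, 176), (84, 282), (76, 295), (84, 296), (77, 299)]
0 [(55, 80), (60, 111), (58, 130), (56, 148), (52, 165), (47, 180), (60, 210), (60, 225), (80, 270), (70, 297)]
0.05 [(-51, 80), (-51, 96), (60, 112), (59, 130), (55, 150), (49, 163), (49, 178), (46, 191), (41, 206), (35, 210)]
```

Emit:
send_rows(moves="0 -4 1 0 0;0 -4 1 0 0;0 -4 2 0 0;0 -4 2 0 0;0 -4 2 0 0;0 -4 2 0 0;0 -4 3 0 0;0 -4 3 0 0;0 -4 2 0 0;0 -4 2 0 0;0 -4 2 0 0;0 -4 3 0 0;0 -4 3 0 0;0 -3 3 0 0;0 -3 3 0 0;0 -3 4 0 0;0 -3 4 0 0;0 -3 4 0 0;0 -3 4 0 0;0 0 0 0 0")

```text
time_s: 9.63
position: [0.5542, -0.0333, 0.1316]
tcp_rot: [[0.931, -0.003, 0.365], [-0.365, 0.001, 0.931], [-0.003, -1.0, -0.0]]
force: [-0.1, 0.3, -0.4]
opening: -0.002
```

```bash
python3 -c "
from prof import *
prof((-.06,-.02,0,.05))"
```

```text
[-0.021 -0.004  0.132] [-0.12   0.325 -0.395]
-0.06 [(57, 81), (59, 101), (53, 106), (43, 112), (34, 115), (32, 120), (22, 125), (20, 127), (7, 132), (4, 135)]
-0.02 [(54, 80), (40, 115), (3, 133), (67, 228), (21, 247), (35, 254), (-7, 261), (76, 263), (-5, 271)]
0 [(58, 81), (44, 112), (21, 125), (1, 138), (-41, 158), (10, 219), (73, 248), (75, 263), (59, 265), (-6, 294)]
0.05 [(55, 80), (58, 104), (44, 112), (32, 118), (21, 125), (9, 131), (-2, 137), (-11, 144), (-22, 150), (-37, 157)]
```

Emit:
send_rows(moves="0 -2 5 0 0;0 -2 5 0 0;0 -2 4 0 0;0 -2 4 0 0;0 -2 4 0 0;0 -1 4 0 0;0 -1 4 0 0;0 -1 4 0 0;0 -1 4 0 0;0 -1 4 0 0;0 0 3 0 0;0 0 3 0 0;0 0 2 0 0;0 0 2 0 0;0 0 0 0 0")

```text
time_s: 10.93
position: [0.5414, -0.0281, 0.0824]
tcp_rot: [[0.931, -0.0, 0.365], [-0.365, -0.0, 0.931], [-0.0, -1.0, -0.0]]
force: [-3.5, 1.3, 13.0]
opening: 0.007
```

```bash
python3 -c "
from prof import *
prof((-.06,-.02,0,.05))"
```

```text
[-0.034 -0.004  0.082] [-3.528  1.274 12.954]
-0.06 [(58, 82), (60, 99), (58, 101), (40, 102), (31, 102), (15, 103), (56, 103), (37, 104), (22, 105), (24, 106)]
-0.02 [(54, 81), (4, 103), (19, 105), (-8, 195), (60, 202), (63, 209), (-6, 214), (18, 215), (-19, 230), (-5, 283)]
0 [(57, 82), (57, 102), (52, 103), (-10, 105), (-4, 170), (58, 200), (48, 214), (54, 217), (-19, 248), (2, 297)]
0.05 [(55, 82), (13, 101), (56, 101), (-52, 102), (-27, 103), (-8, 103), (17, 104), (49, 104), (14, 105), (-32, 106)]
```

Emit:
send_rows(moves="0 0 2 0 0;0 0 0 0 0;0 0 0 0 0;0 0 0 0 0;0 0 -20 0 0;30 0 -30 0 0;30 0 -30 0 0;30 -15 -30 0 0;30 -20 -10 0 0;30 -20 0 0 0;30 -17 0 0 0;30 0 0 0 0;30 0 0 0 0;30 0 0 0 0")

```text
time_s: 12.15
position: [0.4761, -0.0024, 0.199]
tcp_rot: [[0.931, 0.002, 0.366], [-0.366, -0.001, 0.931], [0.002, -1.0, 0.0]]
force: [0.1, -0.4, -0.8]
opening: 0.345
```

Run:
```python
from prof import *
c,P=prof((-.06,0,.05))
cs={'scene':c,'wrist':shot('wrist'),'top':shot('top')}
for n,c in cs.items():
    m=mark_of(c,'bail_grip')
    if m: print(n,m[0]['p'],m[0]['pixel'],(rp(c,m[0]['pixel'],.113)[0]-bc)@E.T)
    d=(c['image'].max(2)<80)&(c['z_map']>0);Q=(pts(c,np.argwhere(d))-bc)@E.T
    Q=Q[(Q[:,2]>.105)&(Q[:,2]<.135)&(abs(Q[:,1])<.056)&(abs(Q[:,0]+.106)<.025)]
    if len(Q)>20:
        f=np.polyfit(Q[:,1],Q[:,0],1);print(n,len(Q),'x ctr/slope',f[1],f[0],Q.min(0),Q.max(0),np.median(Q,0))
w=cs['wrist']['image'];s=cs['scene']['image'][80:260,120:360]
cv2.imwrite('pics/d.png',np.hstack([cv2.resize(w,(400,300)),cv2.resize(s,(400,300))]))
```

```text
[-0.105 -0.004  0.199] [ 0.073 -0.436 -0.8  ]
-0.06 [(57, 80), (57, 101), (56, 102), (-57, 102), (13, 103), (2, 103), (-22, 104), (-31, 104), (-49, 105), (34, 106)]
0 [(57, 80), (-66, 100), (-60, 102), (56, 103), (-24, 103), (-2, 104), (-35, 105), (-79, 221), (-76, 248), (-16, 297)]
0.05 [(57, 86), (37, 101), (38, 101), (7, 102), (11, 102), (-18, 103), (24, 103), (19, 104), (16, 105), (30, 105)]
scene 0.8 [171.8, 262.3] [-0.099  0.006  0.113]
scene 293 x ctr/slope -0.10105333783294698 -0.004856254440992084 [-0.11  -0.055  0.106] [-0.096  0.056  0.125] [-0.1    0.004  0.119]
wrist 0.71 [203.5, 274.4] [-0.106  0.     0.113]
wrist 2182 x ctr/slope -0.10736135431476111 -0.021647442051485468 [-0.118 -0.055  0.113] [-0.098  0.056  0.126] [-0.106  0.012  0.121]
top 0.43 [190.9, 218.7] [-0.041  0.229  0.113]
```

View pics/d.png

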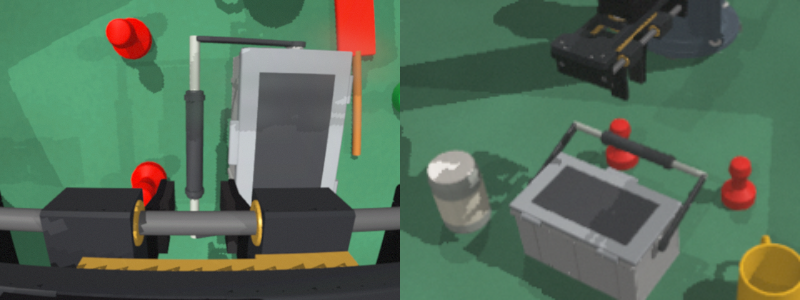

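Emit:
send_rows(moves="30 -1 25 4 0;30 0 25 0 0;30 0 20 0 0;30 0 15 0 0;30 0 12 0 0;30 0 12 0 0;30 0 12 0 0;30 0 0 0 0")

```text
time_s: 13.12
position: [0.474, 0.0023, 0.0758]
tcp_rot: [[0.931, -0.004, 0.366], [-0.366, 0.001, 0.931], [-0.004, -1.0, -0.001]]
force: [-0.4, -0.7, -0.8]
opening: 0.344
```

Run:
```python
from prof import *
c=shot('scene');w=shot('wrist');print((c['st']['position']-bc)@E.T,c['st']['force'])
P=(pts(w,np.argwhere(w['z_map']>0))-bc)@E.T
s=c['image'][110:230,190:350]
cv2.imwrite('pics/e.png',np.hstack([cv2.resize(w['image'],(400,300)),cv2.resize(s,(400,300))]))
```

```text
[-0.108 -0.     0.076] [-0.406 -0.695 -0.844]
```

View pics/e.png

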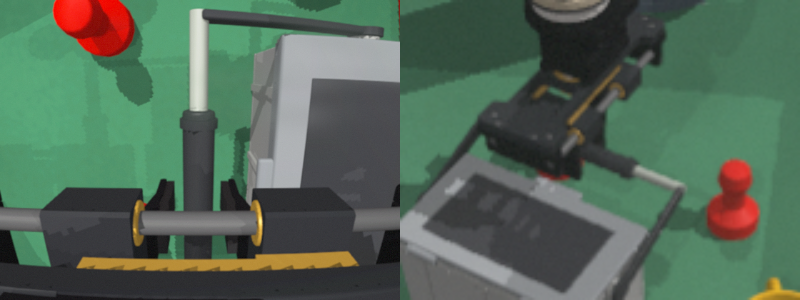

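The fingers straddle the sleeve at its middle, at (200,200) in the wrist view, with no contact force. Closing now.

Emit:
send_rows(moves="0 0 0 0 0;0 0 0 0 0;0 0 0 0 0;0 0 0 0 0;0 0 0 0 0;0 0 0 0 0")

```text
time_s: 13.72
position: [0.4752, 0.0022, 0.0783]
tcp_rot: [[0.931, 0.001, 0.365], [-0.365, -0.0, 0.931], [0.001, -1.0, 0.0]]
force: [-2.0, 1.7, 5.6]
opening: 0.197
```

Emit:
send_rows(moves="0 3 -9 0 0;0 3.7 -8.9 0 0;0 4.4 -8.5 0 0;0 5.2 -8.1 0 0;0 5.8 -7.6 0 0;0 6.5 -7.1 0 0;0 7.1 -6.5 0 0;0 0 0 0 0")

```text
time_s: 14.38
position: [0.5082, -0.011, 0.1346]
tcp_rot: [[0.931, -0.001, 0.365], [-0.365, 0.0, 0.931], [-0.001, -1.0, -0.0]]
force: [-4.0, 0.7, 4.0]
opening: 0.2
```

Emit:
send_rows(moves="0 7.6 -5.8 0 0;0 8.1 -5.2 0 0;0 8.5 -4.4 0 0;0 8.9 -3.7 0 0;0 9.1 -2.9 0 0;0 9.4 -2 0 0;0 9.5 -1.3 0 0;0 8 -0.4 0 0;0 0 0 0 0;0 0 0 0 0")

```text
time_s: 15.22
position: [0.575, -0.0374, 0.1601]
tcp_rot: [[0.931, 0.004, 0.366], [-0.366, -0.002, 0.931], [0.005, -1.0, -0.0]]
force: [-0.4, -2.6, 7.3]
opening: 0.194
```

Run:
```python
from prof import *
c,P=prof((-.06,0,.05))
cv2.imwrite('pics/f.png',cv2.resize(c['image'][40:300,100:400],None,fx=2,fy=2))
```

```text
[ 0.   -0.    0.16] [-0.428 -2.596  7.318]
-0.06 [(54, 80), (59, 100), (18, 102), (-19, 103), (26, 103), (5, 103), (0, 104), (-35, 104), (-6, 104), (56, 105)]
0 [(57, 81), (-45, 102), (-49, 103), (20, 104), (17, 185), (88, 252), (43, 273), (12, 287), (94, 293), (14, 295)]
0.05 [(61, 94), (-56, 101), (-12, 102), (-52, 103), (-38, 103), (-23, 104), (-19, 104), (0, 105), (9, 197), (-3, 204)]
```

View pics/f.png

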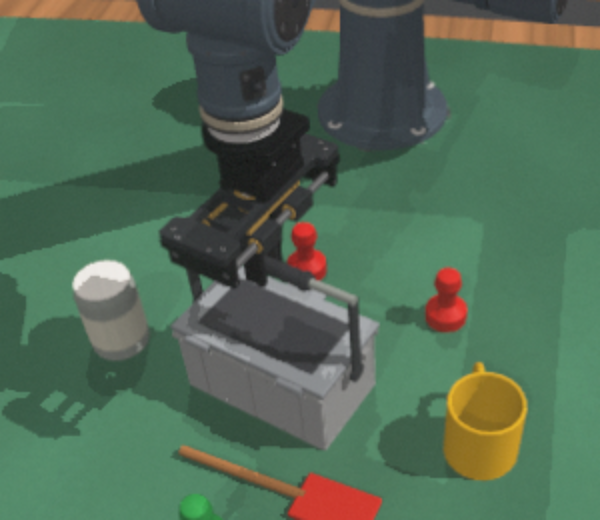

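Emit:
send_rows(moves="0 0 -2 0 0;0 0 -2 0 0;0 0 -2 0 0;0 0 -2 0 0;0 0 -3 0 0;0 0 -4 0 0;0 0 -5 0 0;0 0 -6 0 0;0 0 -6 0 0;0 0 -7 0 0;0 0 -7 0 0;0 0 -7 0 0;0 0 -7 0 0;0 0 -6 0 0;0 0 -6 0 0;0 0 -5 0 0;0 0 -4 0 0;0 0 -3 0 0;0 0 -2 0 0;0 0 -1 0 0")

```text
time_s: 16.93
position: [0.5727, -0.0361, 0.2463]
tcp_rot: [[0.931, 0.0, 0.365], [-0.365, 0.0, 0.931], [0.0, -1.0, 0.0]]
force: [1.0, 0.4, -8.3]
opening: 0.193
```

Emit:
send_rows(moves="0 0 0 0 0;0 0 0 0 0;0 0 0 0 0;0 0 0 0 0;0 0 0 0 0;0 0 0 0 0;0 0 0 0 0;0 0 0 0 0;0 0 0 0 0;0 0 0 0 0;0 0 0 0 0;0 0 0 0 0;0 0 0 0 0;0 0 0 0 0;0 0 0 0 0;0 0 0 0 0;0 0 0 0 0;0 0 0 0 0;0 0 0 0 0;0 0 0 0 0")

```text
time_s: 18.6
position: [0.5727, -0.0361, 0.2461]
tcp_rot: [[0.931, -0.0, 0.365], [-0.365, 0.0, 0.931], [-0.0, -1.0, -0.0]]
force: [0.2, -0.9, -8.7]
opening: 0.202
```

Emit:
send_rows(moves="0 0 0 0 0;0 0 0 0 0;0 0 0 0 0;0 0 0 0 0;0 0 0 0 0;0 0 0 0 0;0 0 0 0 0;0 0 0 0 0;0 0 0 0 0;0 0 0 0 0;0 0 0 0 0;0 0 0 0 0")

```text
time_s: 19.6
position: [0.5727, -0.0361, 0.2461]
tcp_rot: [[0.931, -0.0, 0.365], [-0.365, 0.0, 0.931], [-0.0, -1.0, 0.0]]
force: [0.8, -0.0, -8.5]
opening: 0.195
```

Run:
```python
from prof import *
for k in range(2):
    c=shot('scene');P=(pts(c,np.argwhere(c['z_map']>0))-bc)@E.T
    print((c['st']['position']-bc)@E.T,c['st']['force'],c['st']['opening'])
    L=P[(P[:,2]>.15)&(P[:,2]<.2)&(abs(P[:,0])<.058)&(abs(P[:,1])<.09)]
    for _ in range(3):
        A=np.c_[L[:,:2],np.ones(len(L))];f=np.linalg.lstsq(A,L[:,2],rcond=None)[0];r=L[:,2]-A@f;L=L[abs(r)<.006]
    print('lid plane slopes',f[:2],'height',f[2],len(L))
    # rear wall lower edge
    W=P[(abs(P[:,0]-.055)<.012)&(abs(P[:,1])<.08)&(P[:,2]>.03)&(P[:,2]<.17)];print('wall zmin',np.percentile(W[:,2],[1,5,95]),np.polyfit(W[:,2],W[:,0],1))
cv2.imwrite('pics/g.png',cv2.resize(c['image'][40:300,100:400],None,fx=2,fy=2))
```

```text
[-0.002 -0.     0.246] [ 0.756 -0.045 -8.527] 0.19474378079786228
lid plane slopes [-0.003  0.014] height 0.1882542686823154 2129
wall zmin [0.089 0.093 0.166] [-0.038  0.061]
[-0.002 -0.     0.246] [-0.695  0.167 -8.107] 0.19642892630079392
lid plane slopes [-0.003  0.015] height 0.1882372435183534 2143
wall zmin [0.089 0.093 0.166] [-0.039  0.061]
```

View pics/g.png

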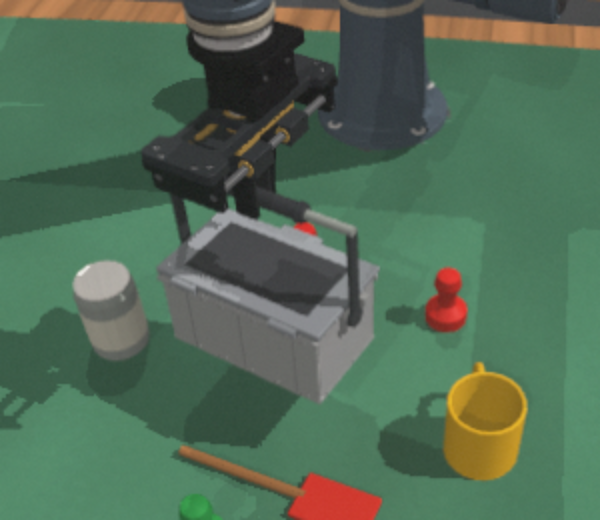

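```bash
python3 -c "
from rig import *
print(hand_in())"
```

```text
the job is handed in; nothing more can be done
None
```

I shut the lid, swung the handle upright and lifted the box by the middle of its grip. I handed in at about 20 s of the 61 s allowed, with the box still held in the air.

**Last checks, after holding for about 2.7 s:**
- **Height and level:** the lid plane was at 188 mm, which puts the underside about 85 mm up. Tilt was about 0.015 rad, and two successive pictures agreed.
- **Lid:** it was shut and pressed down at 13 N or more before the lift. The lid plane was still level after the lift.
- **Grip:** the load on the wrist was steady at about 8.5 N. The fingers were about 17 mm apart on the 18 mm sleeve, with the handle upright.
- **Other objects:** the cup, canister and spatula look unmoved in the pictures. I did not measure their positions again.
- **Tamper and jar:** they are under the shut lid, so they could not be seen at the end.

**What went wrong on the way:** my first push on the lid slid over its top with about 10 N downward, because the real fingertips sit about 20 mm above the reported TCP. I corrected for that offset, and the second push closed the lid without visibly moving the box.

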